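# Lay the red lantern in the cradle and swing it side-on

### The job

The small lantern with the red glass is ready to have its side seams soldered: lay it on its side in the two wooden V-saddles on the turntable, gently, with its foot up close to the red end plate (no more than about 15 mm off it) and let go of it. Then swing the loaded turntable counter-clockwise (seen from above) until it is fully home against its stop, with the lantern still lying in the saddles. Leave the green lantern, the tin and the hammer where they are.

Things in the scene. Friction and masses are not known exactly. Their poses are not given: they have to be found in the camera images.
- lantern: Brass lantern with RED glass, 170 mm tall, 0.35 kg, round, loose, upright at the start. Origin: centre of its foot's underside; z runs along it from foot to crown. Foot flange: diameter 58, 0 to 12 mm along z. Straight barrel: diameter 50, 12 to 115 mm. Then it tapers to 20 mm diameter at 136 mm; finial 22 mm diameter or less up to 170 mm. Centre of mass about 65 mm along z
- green_lantern: A bystander: a lantern of the very same shape but with GREEN glass bands, standing upright. Origin: centre of its underside
- tin: A bystander: a blue round tin, diameter 68 mm, 55 mm high. Origin: centre of its underside
- hammer: A bystander: a hammer 260 mm long lying on the far part of the bench; its x axis runs along the handle
- base: Fixed round dark steel base, diameter 270 mm, 20 mm high, carrying the turntable: an aluminium disc, diameter 264 mm, top 38 mm above the bench. Origin: on the turntable's axis, at the bench top. Its x axis is where the handle points from the axis when fully home; there a lug carries the brass stop pin (diameter 16 mm, top 52 mm above the bench, 152 mm from the axis)
- turntable (a joint): Angle of the turntable on its base, rad: grows counter-clockwise seen from above, about the vertical axis through the base's origin. It starts somewhere from 0 to 0.3; the stop is at 1.571 (fully home). Stiff: it stays where it is left (0.3 N m of friction)
- cradle_seat (a point): Point turning with the turntable: where the foot's centre meets the red end plate when the lantern lies seated; 77 mm from the turntable's axis, 80 mm above the bench. x is level, from the saddles to the red plate (crown must point along -x); z up. The seated lantern's axis lies along this x. The plate's face is the y-z plane here: 62 mm wide, 10 mm thick, top 8 mm above this point
- saddles (a point): Point on the seated lantern's axis midway between the two light-wood V-saddles, 73 mm from cradle_seat along its -x; same axes. Saddles: 90 degree V, 14 mm thick along x, 64 mm wide, centred 35 mm either side of this point along x; tops 9 mm and V bottoms 35 mm below this point; they leave 56 mm free between them, down to the disc 42 mm below
- handle (a point): Grip point on the turntable's upright handle, turning with it: a black round knob of 22 mm diameter, 42 mm high, on a steel stalk. This point is on the knob's axis, 21 mm below its top, 93 mm above the bench, 120 mm from the turntable's axis, at right angles to the cradle (on the cradle's -y side)
There are look-alikes about, which are no part of the job. Leave any turquoise look-alike of the lantern alone.

How it is judged (in metres and radians):
On the way:
1. the red lantern lies in the saddles, foot close to the red plate, released, before the turntable is swung (x of lantern in the frame of cradle_seat between -0.018 and 0.003 m and y of lantern in the frame of cradle_seat between -0.006 and 0.006 m and z of lantern in the frame of cradle_seat between -0.006 and 0.006 m and angle between the z axis of lantern and the x axis of cradle_seat, either way round below 0.09 rad and contact force between the fingers and lantern below 0.2 N and linear speed of lantern below 0.02 m/s and value of joint turntable below 0.7 rad), for 0.2 s.
At the end, for the whole second after the job is handed in: Turntable still, within 0.05 rad of its stop; red lantern released and at rest in both saddles, axis within 0.09 rad of the cradle's, its foot centre within 6 mm of the cradle's axis sideways and in height and at most 18 mm from the red plate, crown away from the plate (x of lantern in the frame of cradle_seat between -0.018 and 0.003 m and y of lantern in the frame of cradle_seat between -0.006 and 0.006 m and z of lantern in the frame of cradle_seat between -0.006 and 0.006 m and angle between the z axis of lantern and the x axis of cradle_seat, either way round below 0.09 rad and contact force between the fingers and lantern below 0.2 N and linear speed of lantern below 0.02 m/s and value of joint turntable above 1.52 rad and velocity of joint turntable between -0.02 and 0.02 rad/s); the robot touches nothing.
It fails at once if the lantern is dropped or pressed hard onto the turntable (over 45 N) (contact force between lantern and base above 45 N).
It fails at once if the green lantern is moved by more than 30 mm or tipped (distance of green_lantern from where it was at the start of the episode above 0.03 m or angle between green_lantern's own z axis and vertical above 0.35 rad).
It fails at once if the tin or the hammer is moved by more than 30 mm (distance of any of tin, hammer from where it was at the start of the episode above 0.03 m).
It also fails if it takes over 61 s, if anything falls off the work surface, if the arm or the gripper's body presses on something with over 40 N, if the wrist force passes 120 N, or if a joint passes its speed limit or range.

### The arm

A 6-joint arm with a two-finger parallel gripper is mounted at the origin on the work surface. World frame = base frame: x ahead of the robot, y to its left, z up, the work surface at z = 0. Lengths are in m, angles in degrees, forces in N, time in s.
With the tool pointing down it reaches from about 0.4 to 0.825 m from the base axis. Payload 7 kg.
Tool frame: the origin (TCP) lies at the centre of the arm's flange, where the gripper is bolted on; the fingertips stand 178 mm ahead of it and the grasp point (between the pads) lies 159 mm ahead of it; z points along the fingers, y is the line along which they close (so a half turn about z gives the same grasp; the last joint's range is limited). The gripper opens to 88 mm and grips with 3 to 60 N. Pads are 19 mm wide; open, the fingers measure 130 mm over their backs; the gripper's body (78 mm by 193 mm) begins 47 mm behind the grasp point.
Start: joints at [93.169, 20.546, 0.682, 0, -70.136, -16.507], TCP at [0.156, 0.657, 0.405] pointing down, gripper open.
Joint ranges: [-176.03, 176.03], [-82.01, 121.73], [-58.28, 71.71], [-173.87, 95.51], [-174.79, -0.11], [-173.66, 173.66]. Speed limits (degrees/s): [136.94, 136.94, 172.46, 180, 180, 180].

### API

Orientations are given as [roll, pitch, yaw] about the fixed x, y, z axes, in that order (R = Rz(yaw) Ry(pitch) Rx(roll)).
In Python, from plant import telemetry, snapshot, workorder, nets gives the robot as it stands.
- The arm moves only by the shell command python3 -m creep 'ROWS'. ROWS is JSON, a list that holds one entry, the list of rows, each a list of 5 numbers: the shift along the tool's x, y, z normalised to -1 to 1, where 1 is 0.2 m, then the turn about the tool's z normalised to -1 to 1, where 1 is pi/2 rad, then the opening, from 0 (shut) to 1 (fully open). In form: [[[x, y, z, spin, hand], ...]]. A call has 1 to 8 rows; each row shifts and turns the commanded pose from where the row before left it, along the tool's axes as they then stand; what a row does not reach is not made up. A row lasts 1/12 s, in which the tool goes at most 41.7 mm and 7.16 degrees, less where a joint would pass 70% of its speed; a pose out of reach is approached as far as the arm can. A call with a number of a shift or a turn outside -1 to 1 is refused whole. A call with a gripper value outside its range is refused whole. The fingers move at their own pace and stop on an object; the grip force is fixed at half the most. Time passes only in rows, so rows that do not move let the fingers close. It gives the time, the measured TCP pose, the force, the opening and the grip force at its end, in the units of the state.
- telemetry.get_obs(): the state, without advancing time (a new reading comes with each control period).
- snapshot(name): name is "side" or "top" or "wrist"; returns a dict with "frame" (420x560x3 uint8, red, green, blue), "fx", "fy", "cx", "cy" (pixels), "rvec" (rotation vector, rad) and "tvec" (3), from world to camera coordinates, as OpenCV has them; the wrist camera has in their place "mount" (4x4, takes a point from camera to tool coordinates, whose origin is the TCP and whose axes are the flange's). Camera axes: x right, y down, z forward; pixel columns grow to the right and rows downward; lengths in m; the calibration is good to about 2 mm. A picture is of the moment at which its call begins: read the wrist's pose just before it. There is no depth.
- workorder.close_job(): hands the job in; it is judged then, once.
Trained networks look in a picture, given as the dict that the camera call returned (one of the last four; its "shot" number tells which), for a name from the list of things; names that differ only in an ending like _2 or _b are one class to them, and where a whole thing is asked for, a point or a joint stands for the part that bears it (a point fixed in the world has none). Each returns a list of dicts, best first, with "confidence" (0 to 1); they miss things now and then, are a little off and sometimes report something else, mostly with a low value. They report only what shows in the picture. A call takes as long as a camera call. They do not tell look-alikes from the thing itself.
- nets.find_in(picture, query): "uv" ([column, row] in pixels, amid what is visible of it).
- nets.masks_of(picture, query): "region" (420x560 bool, what is visible of it) and "uv" ([column, row] in pixels, amid what is visible of it).
- nets.landmark_of(picture, query): "uv" ([column, row] in pixels: a listed point, or the origin of a listed thing).
The state is a dict: "clock": time; "joint_pos": joint angles; "qvel": joint speeds; "tau": joint torques, N m; "tool_pos": TCP position; "orientation": TCP orientation; "force": force on the tool from outside, world axes, zero at the start; "moment": the same for the moment, N m; "opening": finger opening in m; "gripper_force": force on a finger pad.
Only numpy, scipy, OpenCV 4.12 (cv2) and the standard library are available. Lean on these libraries where they do the work, as an engineer would, in place of code of your own. Each camera call takes 0.05 s, during which the arm holds its last target. There are 200 camera calls.

## Working session

There is one attempt and no reset: what is moved stays moved. The work goes in short steps, Python scripts to look and compute and a shell command to move; the robot and the scene stay as the last step left them, time stands still between calls to the robot, and variables do not carry over. Pictures are saved under pics/ and viewed, at most 10 in all, crops included, and the job is handed in when it is done.

```bash
mkdir -p pics; ls; cat > h.py <<'E'
import numpy as np, cv2
from plant import telemetry, snapshot, workorder, nets
def save(p,n): cv2.imwrite(f'pics/{n}.png',cv2.cvtColor(p['frame'],cv2.COLOR_RGB2BGR))
def cam(p,obs=None):
    """R,t world->camera"""
    if 'rvec' in p:
        R=cv2.Rodrigues(np.array(p['rvec'],float))[0]; return R,np.array(p['tvec'],float).ravel()
    M=T(obs)@np.array(p['mount']); Mi=np.linalg.inv(M); return Mi[:3,:3],Mi[:3,3]
def T(o):
    from scipy.spatial.transform import Rotation as Ro
    M=np.eye(4); M[:3,:3]=Ro.from_euler('xyz',o['orientation'],degrees=True).as_matrix(); M[:3,3]=o['tool_pos']; return M
def back(p,uv,z,obs=None):
    R,t=cam(p,obs); d=R.T@np.array([(uv[0]-p['cx'])/p['fx'],(uv[1]-p['cy'])/p['fy'],1]); c=-R.T@t
    return c+d*(z-c[2])/d[2]
def proj(p,X,obs=None):
    R,t=cam(p,obs); q=R@np.array(X)+t; return np.array([p['fx']*q[0]/q[2]+p['cx'],p['fy']*q[1]/q[2]+p['cy']])
E
python3 - <<'E'
from h import *
np.set_printoptions(precision=3,suppress=True)
o=telemetry.get_obs(); print(o)
hs=dict(lantern=0,green_lantern=0,tin=0,hammer=.01,base=0,cradle_seat=.08,saddles=.08,handle=.093)
for n in ['top','side']:
    p=snapshot(n); save(p,n+'0')
    for k,z in hs.items():
        r=nets.landmark_of(p,k)
        print(n,k,[(np.round(a['uv'],1),round(a['confidence'],2),back(p,a['uv'],z)) for a in r[:4]])
print(T(o)[:3,:3])
E
```

```text
pics
{'clock': 0.0, 'joint_pos': array([ 93.17 ,  20.593,   0.634,  -0.019, -70.135, -16.508]), 'qvel': array([ 0.037, -0.099, -0.034,  0.077,  0.013, -0.212]), 'tau': array([  0.002, -58.272,  29.306,   6.997,   0.007,  -0.   ]), 'tool_pos': array([0.156, 0.657, 0.404]), 'orientation': array([179.905,  -0.01 , -13.344]), 'force': array([ 0.038, -0.445,  0.914]), 'moment': array([-0.032, -0.031, -0.003]), 'gripper_force': 0.0, 'opening': 0.08776653918316493}
top lantern [(array([344.7, 277.6]), 0.75, array([ 0.373, -0.156,  0.   ])), (array([351.4, 229. ]), 0.61, array([ 0.528, -0.178,  0.   ])), (array([417.4, 256.9]), 0.46, array([ 0.44 , -0.388,  0.   ]))]
top green_lantern [(array([416.1, 252.9]), 0.56, array([ 0.453, -0.384,  0.   ]))]
top tin [(array([165.3, 273.6]), 0.93, array([0.382, 0.418, 0.   ]))]
top hammer [(array([370.3, 171.1]), 0.9, array([ 0.714, -0.239,  0.01 ]))]
top base [(array([256.3, 233.5]), 0.63, array([0.512, 0.127, 0.   ]))]
top cradle_seat [(array([244.4, 210.2]), 0.8, array([0.581, 0.158, 0.08 ]))]
top saddles [(array([251.5, 233.6]), 0.81, array([0.51 ,
[... 445 characters left out ...]
ray([219.4, 147.8]), 0.17, array([0.386, 0.398, 0.   ]))]
side tin [(array([217.3, 146.5]), 0.88, array([0.38 , 0.405, 0.   ]))]
side hammer [(array([387.9, 325.9]), 0.62, array([ 0.723, -0.255,  0.01 ])), (array([286. , 218.2]), 0.51, array([0.547, 0.081, 0.01 ]))]
side base [(array([265.4, 207.6]), 0.59, array([0.499, 0.134, 0.   ])), (array([295.1, 182.6]), 0.58, array([0.591, 0.216, 0.   ]))]
side cradle_seat [(array([292.1, 182.9]), 0.71, array([0.572, 0.137, 0.08 ]))]
side saddles [(array([270.1, 186.5]), 0.56, array([0.515, 0.133, 0.08 ]))]
side handle [(array([285.9, 219.6]), 0.72, array([0.538, 0.006, 0.093]))]
[[ 0.973 -0.231 -0.   ]
 [-0.231 -0.973 -0.002]
 [ 0.     0.002 -1.   ]]
```

View pics/side0.png

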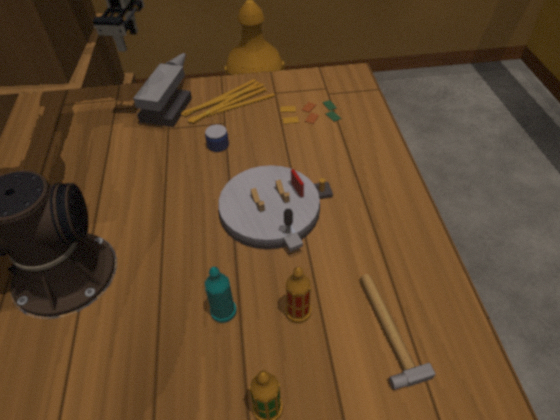

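```bash
python3 - <<'E'
import cv2
a=cv2.imread('pics/top0.png')[130:330,140:450]
cv2.imwrite('pics/topcrop.png',cv2.resize(a,(790,510),interpolation=cv2.INTER_CUBIC))
E
```

```text
(no output)
```

View pics/topcrop.png

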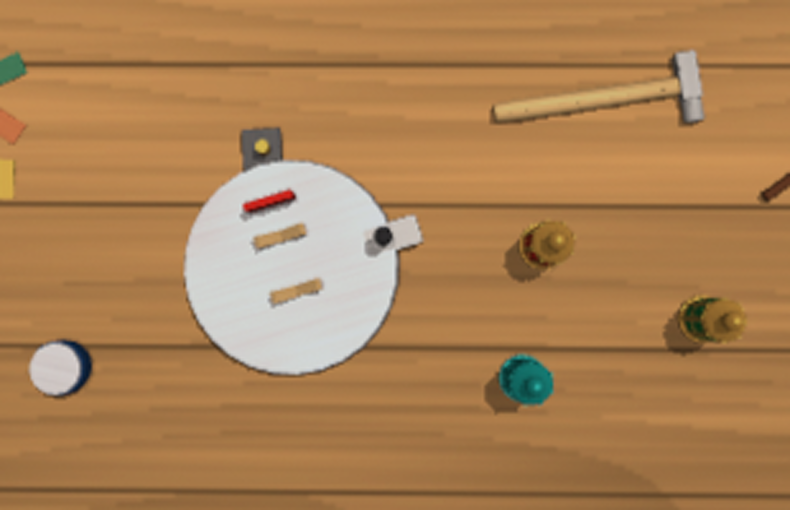

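Red-glass lantern: side (298,310), top (351,229). Turquoise look-alike: side (220,310), top (345,278). Green: side (267,395), top (416,253). I'll confirm with a crop, and meanwhile move over the turntable to see it from the wrist camera.

```bash
python3 - <<'E'
import cv2
a=cv2.imread('pics/side0.png')[255:420,190:340]
cv2.imwrite('pics/sidecrop.png',cv2.resize(a,None,fx=3.5,fy=3.5,interpolation=cv2.INTER_CUBIC))
E
python3 -m creep '[[[0,0,0,-0.0675,1],[0,0,0,-0.0675,1],[0,0,0,-0.0675,1],[0,0,0,-0.0675,1],[0,0,0,-0.0675,1],[0,0.1,0,0,1],[0.042,0.178,0,0,1],[0.042,0.178,0,0,1]]]'
python3 -m creep '[[[0.042,0.178,0,0,1],[0.042,0.178,0,0,1],[0.042,0.178,0,0,1],[0.042,0.178,0,0,1],[0.042,0.178,0,0,1],[0.042,0.178,0,0,1],[0.042,0.178,0,0,1],[0.042,0.178,0,0,1]]]'
python3 -m creep '[[[0.042,0.178,0,0,1],[0.042,0.178,0,0,1],[0.042,0.178,0,0,1],[0.042,0.178,0,0,1],[0.042,0.1,0,0,1],[0,0,0,0,1],[0,0,0,0,1]]]'
python3 - <<'E'
from h import *
np.set_printoptions(precision=4,suppress=True)
o=telemetry.get_obs(); p=snapshot('wrist'); save(p,'w1')
print(o['clock'],o['tool_pos'],o['orientation'],p['mount'],p['fx'])
for k,z in dict(base=.038,cradle_seat=.08,saddles=.08,handle=.093,lantern=0).items():
    print(k,[(np.round(a['uv'],1),round(a['confidence'],2),back(p,a['uv'],z,o)) for a in nets.landmark_of(p,k)[:3]])
E
```

```text
clock: 1.57
tool_pos: [0.1984, 0.574, 0.404]
orientation: [180.0, 0.0, 17.1]
force: [0.6, -0.0, 0.4]
opening: 0.0877
gripper_force: 0.0
clock: 2.23
tool_pos: [0.3467, 0.3201, 0.405]
orientation: [-180.0, -0.0, 17.1]
force: [-0.0, 0.8, 0.5]
opening: 0.0878
gripper_force: 0.0
clock: 2.82
tool_pos: [0.4344, 0.1779, 0.4048]
orientation: [-180.0, -0.0, 16.9]
force: [0.4, 0.3, -0.4]
opening: 0.0872
gripper_force: 0.0
2.8167 [0.4344 0.1779 0.4048] [-179.9911   -0.0128   16.8729] [[ 0.0007 -0.9554 -0.2954  0.0818]
 [ 1.      0.0006  0.0006  0.0011]
 [-0.0004 -0.2954  0.9554  0.019 ]
 [ 0.      0.      0.      1.    ]] 307.5894039702801
base [(array([334.5, 134.4]), 0.96, array([0.5114, 0.1384, 0.038 ]))]
cradle_seat [(array([358.5,  50.1]), 0.87, array([0.587 , 0.1503, 0.08  ]))]
saddles [(array([354.9, 135.7]), 0.71, array([0.5162, 0.1266, 0.08  ]))]
handle [(array([485.7, 140.9]), 0.63, array([0.5471, 0.0115, 0.093 ]))]
lantern []
```

View pics/sidecrop.png

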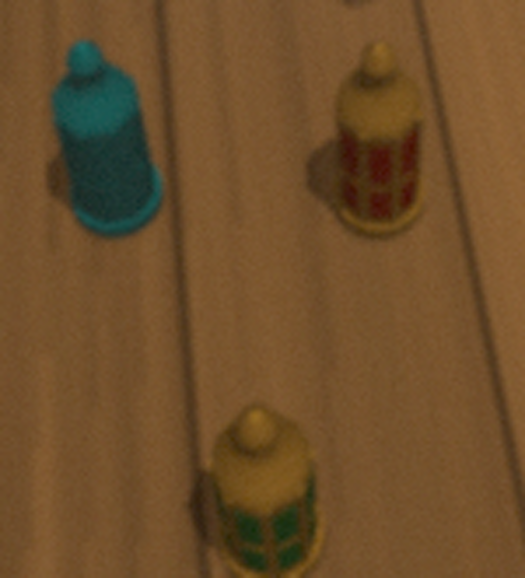

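View pics/w1.png

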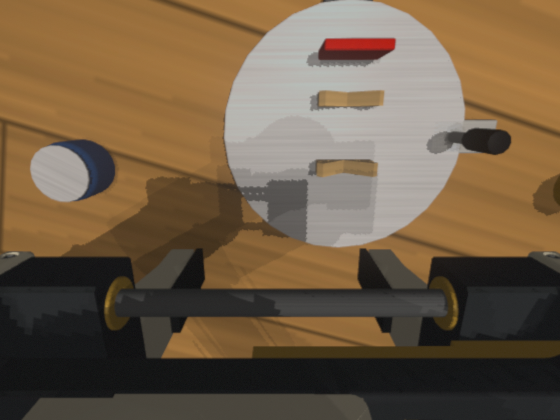

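The crop confirms the red-glass lantern is at side (298,310). The wrist view shows the plate at (358,47), saddles at (350,99) and (347,167), and the knob at (488,140). Next I fit the turntable pose to these masks.

```bash
cat > fit.py <<'E'
from h import *
from scipy.optimize import minimize
def hull(p,o,P):
    m=np.zeros((420,560),np.uint8); cv2.fillConvexPoly(m,cv2.convexHull(np.array([proj(p,x,o) for x in P]).round().astype(np.int32)),1); return m>0
def corners(p,o,x,y,th):
    c,s=np.cos(th),np.sin(th); return [np.array([x+c*a-s*b,y+s*a+c*b,z]) for a,b,z in P0]
def fit(p,o,x0):
    f=p['frame'].astype(int); red=(f[...,0]>110)&(f[...,1]<70)&(f[...,2]<80)
    red[250:]=0
    n,l,st,_=cv2.connectedComponentsWithStats(red.astype(np.uint8)); red=l==1+np.argmax(st[1:,4])
    # plate top/near faces: sub-pixel via min-area extremes
    def obj(v):
        x,y,th=v; c,s=np.cos(th),np.sin(th)
        P=[(x+c*a-s*b,y+s*a+c*b,z) for a in(.077,.087) for b in(-.031,.031) for z in(.088,.050)]
        S=8; q=cv2.convexHull(np.array([proj(p,X,o) for X in P],np.float32))
        m=np.zeros((420,560),np.uint8); cv2.fillConvexPoly(m,(q*256).round().astype(np.int32),255,cv2.LINE_AA,8)
        m=m/255.; return np.abs(m-red).sum()/red.sum()
    best=None
    for dth in(-.06,-.03,0,.03,.06):
        r=minimize(obj,np.add(x0,[0,0,dth]),method='Nelder-Mead',options=dict(initial_simplex=np.add(x0,[0,0,dth])+np.array([[0,0,0],[.01,0,0],[0,.01,0],[0,0,.05]])))
        if best is None or r.fun<best.fun: best=r
    return best,red
E
python3 - <<'E'
from fit import *
np.set_printoptions(precision=4,suppress=True)
o=telemetry.get_obs(); p=snapshot('wrist')
r,red=fit(p,o,[.512,.133,.297]); x,y,th=r.x; print(r.x,np.degrees(th),r.fun,red.sum())
# independent: disc edge
f=p['frame'].astype(int); d=(f.min(2)>120).astype(np.uint8); d[250:]=0
ys,xs=np.nonzero(d); 
pts=np.array([back(p,(u,v),.038,o)[:2] for u,v in cv2.findContours(cv2.morphologyEx(d,cv2.MORPH_OPEN,np.ones((5,5))),0,2)[0][0][:,0]] )
rr=np.hypot(*(pts-[.512,.133]).T); k=(abs(rr-.132)<.02); q=pts[k]
A=np.c_[2*q,np.ones(len(q))]; s=np.linalg.lstsq(A,(q**2).sum(1),rcond=None)[0]; print('circle',s[:2],np.sqrt(s[2]+s[:2]@s[:2]),k.sum())
for k,z in dict(base=.038,cradle_seat=.08,saddles=.08,handle=.093).items():
    print(k,[back(p,a['uv'],z,o) for a in nets.landmark_of(p,k)[:1]])
E
```

```text
[0.5146 0.1213 0.3849] 22.05371590140603 1.0788614140173038 766
circle [0.4074 0.1955] 0.007507575985336329 14
base [array([0.5129, 0.1369, 0.038 ])]
cradle_seat [array([0.5835, 0.1519, 0.08  ])]
saddles [array([0.5134, 0.1246, 0.08  ])]
handle [array([0.546 , 0.0077, 0.093 ])]
```

```bash
python3 - <<'E'
from fit import *
np.set_printoptions(precision=4,suppress=True)
o=telemetry.get_obs(); p=snapshot('wrist'); f=p['frame'].astype(int)
for u,v in [(358,44),(340,53),(320,55),(240,120),(290,60),(300,200),(350,99),(60,170)]: print((u,v),f[v,u])
red=(f[...,0]>90)&(f[...,1]<60)&(f[...,2]<60); red[90:]=0
ys,xs=np.nonzero(red); print(xs.min(),xs.max(),ys.min(),ys.max(),red.sum())
th=.297;c,s=np.cos(th),np.sin(th)
for a in(.077,.087):
  for b in(-.031,.031):
    for z in(.088,.038): print(a,b,z,proj(p,(.512+c*a-s*b,.133+s*a+c*b,z),o))
E
```

```text
(358, 44) [180  38  29]
(340, 53) [69 40 37]
(320, 55) [94 82 79]
(240, 120) [183 183 178]
(290, 60) [182 187 183]
(300, 200) [86 83 81]
(350, 99) [151 121  82]
(60, 170) [165 159 154]
327 396 39 50 832
0.077 -0.031 0.088 [392.3236  48.0875]
0.077 -0.031 0.038 [375.4272  58.3172]
0.077 0.031 0.088 [321.1438  47.941 ]
0.077 0.031 0.038 [315.0183  58.1946]
0.087 -0.031 0.088 [393.5876  35.1823]
0.087 -0.031 0.038 [376.3385  47.48  ]
0.087 0.031 0.088 [321.6145  35.0315]
0.087 0.031 0.038 [315.3592  47.3544]
```

```bash
sed -i 's/for z in(.088,.050)\]/for z in(.088,)]/; s/(f\[...,0\]>110)&(f\[...,1\]<70)&(f\[...,2\]<80)/(f[...,0]>130)\&(f[...,1]<75)\&(f[...,2]<75)/' fit.py
python3 - <<'E'
from fit import *
np.set_printoptions(precision=4,suppress=True)
o=telemetry.get_obs(); p=snapshot('wrist')
r,red=fit(p,o,[.512,.128,.297]); x,y,th=r.x; print(r.x,np.degrees(th),r.fun,red.sum())
f=p['frame'].astype(int); d=((f.max(2)-f.min(2)<22)&(f.min(2)>60)).astype(np.uint8); d[248:]=0; d[:,:200]=0;d[:,466:]=0
cn=max(cv2.findContours(d,0,1)[0],key=len)[:,0]
pts=np.array([back(p,u,.038,o)[:2] for u in cn]); pts=pts[(cn[:,1]<246)&(cn[:,1]>5)]
c=np.array([.51,.13])
for i in range(15):
    v=pts-c; r_=np.hypot(*v.T); k=abs(r_-.132)<(.02 if i<5 else .004); q=pts[k]
    c=c+2*((v[k]/r_[k,None])*(r_[k]-.132)[:,None]).mean(0)
print('centre',c,k.sum(),len(k))
h=nets.masks_of(p,'handle'); print(h[0]['confidence'],h[0]['uv'])
# knob top: dark circle
dk=(f.max(2)<60).astype(np.uint8); dk[:110]=0;dk[175:]=0;dk[:,:455]=0;dk[:,520:]=0
ys,xs=np.nonzero(dk); print('knob px',xs.min(),xs.max(),ys.min(),ys.max())
u=(xs.max()-12.5,(ys.min()+ys.max())/2); print('knob',back(p,u,.114,o))
E
```

```text
[0.5116 0.1259 0.317 ] 18.163015572346822 0.3542810028084821 761
centre [0.5122 0.1283] 611 640
0.89 [350.5, 128.7]
knob px 463 511 129 154
knob [0.5473 0.0159 0.114 ]
```

```bash
python3 -m creep '[[[-0.036,0.17,0,0,1],[-0.036,0.17,0,0,1],[-0.036,0.17,0,0,1],[-0.036,0.17,0,0,1],[-0.036,0.17,0,0,1],[-0.036,0.17,0,0,1],[-0.036,0.17,0,0,1],[-0.036,0.17,0,0,1]]]' >/dev/null
python3 -m creep '[[[-0.036,0.17,0,-0.007,1],[-0.036,0.17,0,0,1],[0,0,0,0,1],[0,0,0,0,1],[0,0,0,0,1]]]'
python3 - <<'E'
from h import *
np.set_printoptions(precision=4,suppress=True)
o=telemetry.get_obs(); p=snapshot('wrist'); save(p,'w2'); q=snapshot('top')
for k in ['lantern','green_lantern']:
    print(k,[(np.round(a['uv'],1),round(a['confidence'],2),back(p,a['uv'],0,o)) for a in nets.landmark_of(p,k)[:3]])
    print('top',[(np.round(a['uv'],1),round(a['confidence'],2),back(q,a['uv'],0)) for a in nets.landmark_of(q,k)[:3]])
    print([(a['uv'],a['region'].sum()) for a in nets.masks_of(p,k)[:2]])
E
```

```text
clock: 4.6
tool_pos: [0.4649, -0.1674, 0.4044]
orientation: [-180.0, 0.0, 17.6]
force: [-0.1, 0.0, -0.5]
opening: 0.0875
gripper_force: 0.0
lantern [(array([256.3, 243.6]), 0.75, array([ 0.375 , -0.1623,  0.    ])), (array([310.6, 128.3]), 0.64, array([ 0.5401, -0.1826,  0.    ]))]
top [(array([342.7, 277.5]), 0.72, array([ 0.3732, -0.1501,  0.    ])), (array([347.2, 227.9]), 0.57, array([ 0.5314, -0.165 ,  0.    ]))]
[([250.5, 263.0], np.int64(2981)), ([319.2, 133.1], np.int64(3183))]
green_lantern [(array([429.7, 242.5]), 0.55, array([ 0.4477, -0.3858,  0.    ]))]
top [(array([415.1, 255.8]), 0.76, array([ 0.4434, -0.3806,  0.    ]))]
[([437.6, 244.9], np.int64(1908)), ([71.1, 81.3], np.int64(27089))]
```

View pics/w2.png

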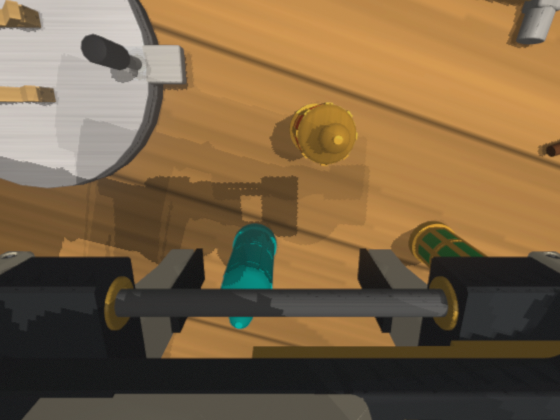

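```bash
python3 - <<'E'
from h import *
np.set_printoptions(precision=4,suppress=True)
o=telemetry.get_obs(); p=snapshot('wrist')
X=back(p,(337,139),.168,o); print(X, back(p,(310.6,128.3),0,o))
M=np.linalg.inv(T(o)); print((M@np.r_[X,1])[:3]*5)
m=nets.masks_of(p,'lantern'); r=[a for a in m if a['uv'][0]>290][0]['region']
def sil(x,y):
    im=np.zeros((420,560),np.uint8)
    for z0,z1,R0,R1 in[(0,.012,.029,.029),(.012,.115,.025,.025),(.115,.136,.025,.01),(.136,.165,.010,.011)]:
        P=[proj(p,(x+R*np.cos(t),y+R*np.sin(t),z),o) for z,R in((z0,R0),(z1,R1)) for t in np.linspace(0,6.28,40)]
        cv2.fillConvexPoly(im,cv2.convexHull((np.array(P)*256).round().astype(np.int32)),255,16,8)
    return im/255.
from scipy.optimize import minimize
b=minimize(lambda v:np.abs(sil(*v)-r).sum()/r.sum(),X[:2],method='Nelder-Mead',options=dict(initial_simplex=X[:2]+np.array([[0,0],[.008,0],[0,.008]])))
print(b.x,b.fun,(M@np.r_[b.x,.15,1])[:3]*5)
E
```

```text
[ 0.5407 -0.1845  0.168 ] [ 0.5407 -0.1817  0.    ]
[0.332  0.2003 1.1843]
[ 0.5402 -0.1858] 0.04063220876585929 [0.3273 0.2058 1.2743]
```

```bash
python3 -m creep '[[[0.11,0.068,0,0,1],[0.11,0.068,0,0,1],[0.11,0.068,0,0,1],[0,0,0.1,0,1],[0,0,0.12,0,1],[0,0,0.12,0,1],[0,0,0.12,0,1],[0,0,0,0,1]]]'
python3 -m creep '[[[0,0,0,0,0],[0,0,0,0,0],[0,0,0,0,0],[0,0,0,0,0],[0,0,0,0,0],[0,0,0,0,0],[0,0,0,0,0],[0,0,0,0,0]]]'
python3 -m creep '[[[0,0,0,0,0],[0,0,0,0,0],[0,0,-0.02,0,0],[0,0,-0.05,0,0],[0,0,-0.05,0,0],[0,0,-0.05,0,0],[0,0,0,0,0],[0,0,0,0,0]]]'
python3 - <<'E'
from h import *
p=snapshot('wrist'); save(p,'w3')
E
```

```text
clock: 5.77
tool_pos: [0.5387, -0.1858, 0.3079]
orientation: [-179.8, 0.4, 17.6]
force: [-0.9, -0.0, -1.5]
opening: 0.0878
gripper_force: 0.0
clock: 6.43
tool_pos: [0.5404, -0.186, 0.313]
orientation: [180.0, -0.0, 17.7]
force: [-0.4, -1.1, -0.7]
opening: 0.0395
gripper_force: 0.0
clock: 7.1
tool_pos: [0.5405, -0.1861, 0.3477]
orientation: [180.0, -0.1, 17.7]
force: [0.2, 1.0, -3.6]
opening: 0.0187
gripper_force: 30.0
```

View pics/w3.png

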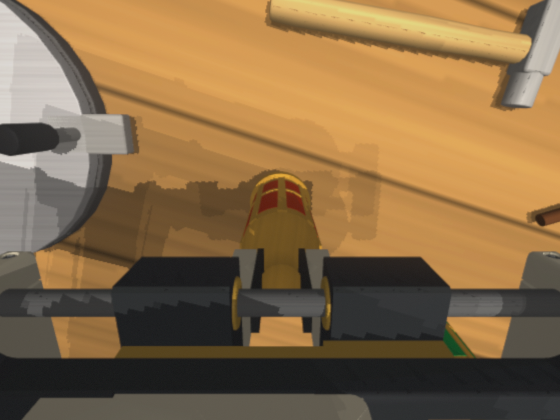

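```bash
python3 -m creep '[[[0,0,-0.06,0,0],[0,0,-0.12,0,0],[0,0,-0.12,0,0],[0,0,-0.12,0,0],[0,0,-0.12,0,0],[0,0,-0.06,0,0],[0.04,-0.075,0,0,0],[0.04,-0.075,0,0,0]]]'
python3 -m creep '[[[0.08,-0.15,0,0,0],[0.08,-0.15,0,0,0],[0.08,-0.15,0,0,0],[0.08,-0.15,0,0,0],[0.08,-0.15,0,0,0],[0.08,-0.15,0,0,0],[0.08,-0.15,0,0,0],[0.08,-0.15,0,0,0]]]'
python3 -m creep '[[[0.08,-0.15,0,0,0],[0.08,-0.15,0,0,0],[0.08,-0.15,0,0,0],[0.08,-0.15,0,0,0],[0.08,-0.15,0,0,0],[0.08,-0.15,0,0,0],[0.04,-0.075,0,0,0],[0.04,-0.075,0,0,0]]]'
python3 -m creep '[[[0,0,0,0,0],[0,0,0,0,0]]]'
python3 - <<'E'
from h import *
p=snapshot('wrist'); q=snapshot('side')
cv2.imwrite('pics/c4.png',cv2.cvtColor(np.hstack([p['frame'][100:420,120:440],q['frame'][60:380,130:450]]),cv2.COLOR_RGB2BGR))
E
```

```text
clock: 7.82
tool_pos: [0.5463, -0.1528, 0.4671]
orientation: [-180.0, -0.1, 17.6]
force: [-0.3, -1.1, -5.0]
opening: 0.0191
gripper_force: 30.0
clock: 8.48
tool_pos: [0.5954, 0.1166, 0.4659]
orientation: [-180.0, 0.1, 17.7]
force: [0.3, -0.8, -3.7]
opening: 0.0192
gripper_force: 30.0
clock: 9.15
tool_pos: [0.6385, 0.3511, 0.4646]
orientation: [180.0, 0.2, 17.7]
force: [-0.4, -0.5, -4.7]
opening: 0.0188
gripper_force: 30.0
clock: 9.32
tool_pos: [0.6385, 0.3501, 0.4647]
orientation: [179.9, 0.2, 17.7]
force: [-0.3, -0.1, -4.6]
opening: 0.0188
gripper_force: 30.0
```

View pics/c4.png

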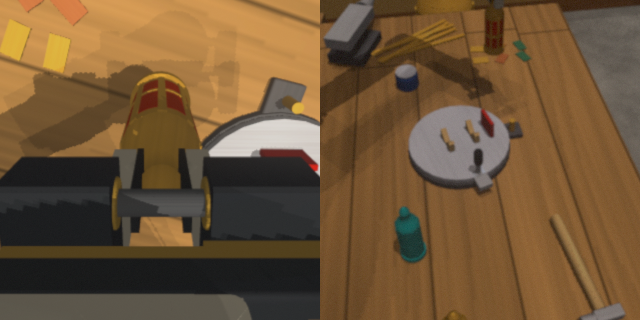

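```bash
python3 -m creep '[[[0,0,0.12,0,0],[0,0,0.15,0,0],[0,0,0.15,0,0],[0,0,0.15,0,0],[0,0,0.12,0,0],[0,0,0.04,0,0],[0,0,0.01,0,0],[0,0,0,0,0]]]'
python3 -m creep '[[[0,0,0.01,0,0],[0,0,0.005,0,0],[0,0,0.005,0,0],[0,0,0,0,0]]]'
```

```text
clock: 10.08
tool_pos: [0.6391, 0.3486, 0.3194]
orientation: [180.0, -0.0, 17.6]
force: [0.1, -0.7, -3.9]
opening: 0.019
gripper_force: 30.0
clock: 10.42
tool_pos: [0.6387, 0.349, 0.3155]
orientation: [-180.0, -0.1, 17.7]
force: [0.5, -0.2, -4.4]
opening: 0.0189
gripper_force: 30.0
```

```bash
python3 -m creep '[[[0,0,0.012,0,0],[-0.068,0,0,0,0],[-0.068,0,0,0,0],[-0.068,0,0.005,0,0],[-0.068,0,0.005,0,0],[0,0,0,0,0]]]'
python3 -m creep '[[[-0.066,0,0.017,0,0],[-0.066,0,0.017,0,0],[0,0,0,0,0]]]'
python3 - <<'E'
from h import *
q=snapshot('side')
a=cv2.resize(q['frame'][60:200,160:340],None,fx=2.4,fy=2.4,interpolation=2)
p=snapshot('wrist')
cv2.imwrite('pics/c5.png',cv2.cvtColor(np.hstack([p['frame'][84:420,100:440],a]),cv2.COLOR_RGB2BGR))
E
```

```text
clock: 10.92
tool_pos: [0.5866, 0.3328, 0.3148]
orientation: [-179.9, -0.4, 17.8]
force: [0.5, -1.1, 9.1]
opening: 0.0192
gripper_force: 32.3
clock: 11.17
tool_pos: [0.5612, 0.3246, 0.3076]
orientation: [-179.9, -0.4, 17.8]
force: [-3.3, -1.3, 13.4]
opening: 0.0193
gripper_force: 32.5
```

View pics/c5.png

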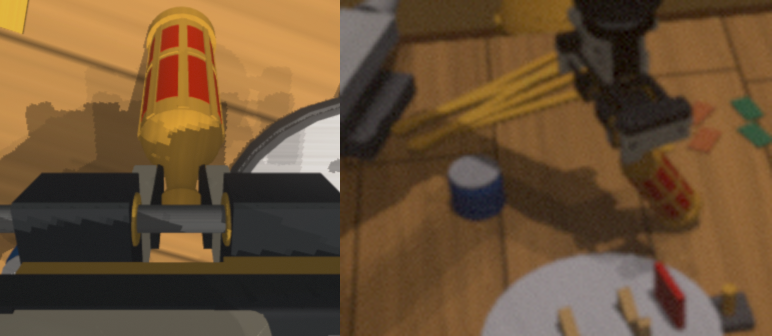

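Lantern is tilting about its foot edge as planned; I continue the arc.

```bash
python3 -m creep '[[[-0.062,0,0.026,0,0],[-0.062,0,0.028,0,0],[-0.056,0,0.036,0,0],[-0.056,0,0.04,0,0],[0,0,0,0,0]]]'
python3 -m creep '[[[-0.049,0,0.046,0,0],[-0.049,0,0.05,0,0],[-0.04,0,0.055,0,0],[-0.04,0,0.056,0,0],[0,0,0,0,0]]]'
python3 -m creep '[[[-0.029,0,0.06,0,0],[-0.029,0,0.062,0,0],[0,0,0,0,0]]]'
python3 - <<'E'
from h import *
q=snapshot('side')
a=cv2.resize(q['frame'][60:200,160:340],None,fx=2.4,fy=2.4,interpolation=2)
p=snapshot('wrist')
cv2.imwrite('pics/c6.png',cv2.cvtColor(np.hstack([p['frame'][0:336,100:440],a]),cv2.COLOR_RGB2BGR))
E
```

```text
clock: 11.68
tool_pos: [0.5146, 0.3091, 0.278]
orientation: [180.0, 0.1, 17.7]
force: [-7.8, -3.3, 8.9]
opening: 0.0187
gripper_force: 30.0
clock: 12.1
tool_pos: [0.4811, 0.2984, 0.2352]
orientation: [179.9, 0.1, 17.7]
force: [-5.2, -1.6, 0.6]
opening: 0.0189
gripper_force: 30.0
clock: 12.35
tool_pos: [0.4713, 0.2956, 0.211]
orientation: [180.0, 0.0, 17.7]
force: [-1.1, -0.8, -0.8]
opening: 0.019
gripper_force: 30.0
```

View pics/c6.png

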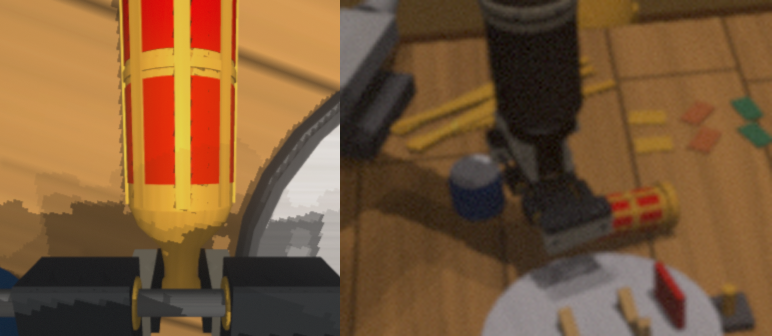

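```bash
python3 -m creep '[[[0.015,-0.02,-0.01,0,0],[0.03,-0.04,0,0,0],[0.03,-0.04,0,0,0],[0.03,-0.04,0,0,0],[0.03,-0.04,0,0,0],[0.015,-0.02,0.01,0,0],[-0.01,0,0.06,0,0],[-0.006,0,0.05,0,0]]]'
python3 -m creep '[[[0,0,0.008,0,0],[0,0,0,0,0],[0,0,0,0,0],[0,0,0,0,0.3],[0,0,0,0,0.35],[0,0,0,0,0.4],[0,0,0,0,0.45],[0,0,0,0,0.5]]]'
python3 -m creep '[[[0,0,0,0,0.7],[0,0,0,0,1],[0,0,0,0,1],[0,0,-0.15,0,1],[0,0,-0.2,0,1],[0,0,-0.2,0,1],[0,0,-0.1,0,1],[0,0,0,0,1]]]'
python3 - <<'E'
from h import *
np.set_printoptions(precision=4,suppress=True)
o=telemetry.get_obs();p=snapshot('wrist'); save(p,'w7'); q=snapshot('top')
print([(np.round(a['uv'],1),round(a['confidence'],2),back(p,a['uv'],.028,o)) for a in nets.landmark_of(p,'lantern')[:3]])
for pp,oo in((p,o),(q,None)):
  for a in nets.masks_of(pp,'lantern')[:3]:
    r=a['region'].astype(np.uint8); (c,wh,an)=cv2.minAreaRect(cv2.findNonZero(r)); b=cv2.boxPoints((c,wh,an))
    print(a['uv'],a['confidence'],r.sum(),back(pp,c,.028,oo),[back(pp,x,.028,oo)[:2].round(3) for x in b])
E
```

```text
clock: 13.12
tool_pos: [0.4855, 0.3432, 0.1894]
orientation: [-179.9, -0.1, 17.7]
force: [-0.7, -0.0, -1.5]
opening: 0.0188
gripper_force: 30.0
clock: 13.78
tool_pos: [0.4852, 0.3421, 0.1884]
orientation: [-180.0, -0.0, 17.7]
force: [-1.1, 0.0, -0.3]
opening: 0.0408
gripper_force: 0.0
clock: 14.45
tool_pos: [0.4862, 0.3431, 0.3241]
orientation: [-179.7, -0.5, 17.7]
force: [0.9, 0.4, -0.1]
opening: 0.0866
gripper_force: 0.0
[(array([284.6,  20.4]), 0.73, array([0.6363, 0.3881, 0.028 ]))]
[282.3, 100.5] 0.56 11420 [0.5652 0.3624 0.028 ] [array([0.632, 0.415]), array([0.65, 0.36]), array([0.484, 0.299]), array([0.463, 0.366])]
[344.8, 275.6] 0.87 319 [ 0.3703 -0.1577  0.028 ] [array([ 0.398, -0.127]), array([ 0.399, -0.189]), array([ 0.343, -0.189]), array([ 0.342, -0.126])]
[176.3, 215.9] 0.84 547 [0.5585 0.3681 0.028 ] [array([0.623, 0.416]), array([0.638, 0.365]), array([0.494, 0.321]), array([0.48 , 0.372])]
```

View pics/w7.png

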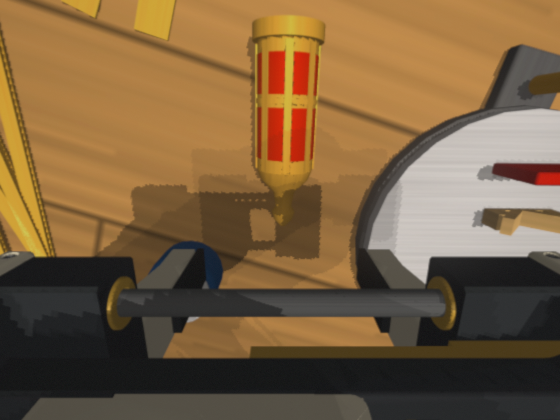

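```bash
python3 - <<'E'
from h import *
np.set_printoptions(precision=4,suppress=True)
o=telemetry.get_obs();p=snapshot('wrist')
F=back(p,(288.5,16.5),.057,o); t=back(p,(279.5,223),.022,o); a=F-t; a[2]=0
print(F,t,np.linalg.norm(a),np.degrees(np.arctan2(a[1],a[0])))
# axis from red/barrel edge centres
b1=back(p,((254.5+321.5)/2,60),.035,o); b2=back(p,((252.5+314)/2,165),.035,o); d=b1-b2;print('ax',b1,b2,np.degrees(np.arctan2(d[1],d[0])))
u=a/np.linalg.norm(a); G=F-.071*u; G[2]=.0268
M=np.linalg.inv(T(o)); print(G,(M@np.r_[G,1])[:3]-[0,0,.159],'units',((M@np.r_[G,1])[:3]-[0,0,.159])*5)
E
```

```text
[0.6261 0.3796 0.057 ] [0.4694 0.3364 0.022 ] 0.16254429735499 15.420682062166414
ax [0.6036 0.3721 0.035 ] [0.5249 0.3507 0.035 ] 15.244606791503445
[0.5576 0.3608 0.0268] [0.0758 0.0036 0.1308] units [0.3789 0.018  0.6542]
```

```bash
python3 -m creep '[[[0.08,0.004,0,0.027,1],[0.1,0.008,0,0,1],[0.1,0.008,0,0,1],[0.1,0.01,0,0,1],[0,0,0.1,0,1],[0,0,0.15,0,1],[0,0,0.15,0,1],[0,0,0.15,0,1]]]'
python3 -m creep '[[[0,0,0.08,0,1],[0,0,0.024,0,1],[0,0,0,0,1],[0,0,0,0,0],[0,0,0,0,0],[0,0,0,0,0],[0,0,0,0,0],[0,0,0,0,0]]]'
python3 -m creep '[[[0,0,0,0,0],[0,0,0,0,0],[0,0,-0.05,0,0],[0,0,-0.15,0,0],[0,0,-0.15,0,0],[0,0,-0.15,0,0],[0,0,-0.05,0,0],[0,0,0,0,0]]]'
python3 - <<'E'
from h import *
p=snapshot('wrist'); save(p,'w8')
E
```

```text
clock: 15.42
tool_pos: [0.5597, 0.3565, 0.2057]
orientation: [180.0, 0.1, 15.2]
force: [0.7, 0.0, 0.2]
opening: 0.0879
gripper_force: 0.0
clock: 16.08
tool_pos: [0.56, 0.3573, 0.1884]
orientation: [-179.9, -0.1, 15.2]
force: [0.5, 0.2, -0.4]
opening: 0.0598
gripper_force: 0.0
clock: 16.75
tool_pos: [0.5603, 0.3573, 0.3007]
orientation: [-179.8, -0.3, 15.2]
force: [-0.6, 0.1, -4.2]
opening: 0.0494
gripper_force: 30.0
```

View pics/w8.png

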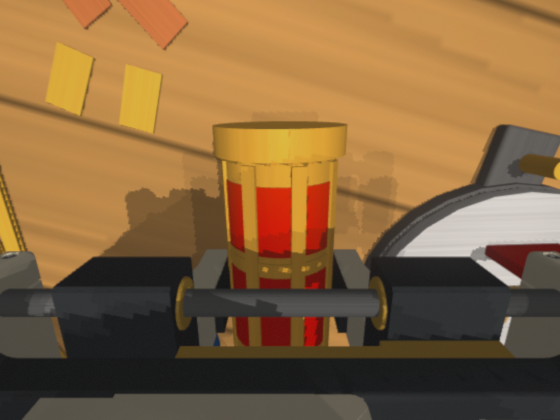

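```bash
python3 - <<'E'
from h import *
np.set_printoptions(precision=4,suppress=True)
o=telemetry.get_obs();p=snapshot('wrist'); M=np.array(p['mount'])
for uv,z in(((280,122.5),.133),((280,155),.133)):
    d=M[:3,:3]@[(uv[0]-p['cx'])/p['fx'],(uv[1]-p['cy'])/p['fy'],1]; c=M[:3,3]; X=c+d*(z-c[2])/d[2]; print(X)
    if uv[1]<130: xf=X[0]
th=np.radians(17.4);u=np.array([np.cos(th),np.sin(th)]);v=np.array([np.sin(th),-np.cos(th)])
C=np.array([.512,.1283]); g=C+(.07-xf)*u; d=g-o['tool_pos'][:2]; print(g,'units after spin to 17.4',d@u*5,d@v*5)
E
```

```text
[0.0795 0.0008 0.133 ]
[0.068  0.0008 0.133 ]
[0.5029 0.1255] units after spin to 17.4 -0.616493648036998 1.018964006241431
```

```bash
python3 -m creep '[[[0,0,-0.02,-0.024,0],[-0.04,0.06,0,0,0],[-0.08,0.13,0,0,0],[-0.08,0.13,0,0,0],[-0.08,0.13,0,0,0],[-0.08,0.13,0,0,0],[-0.08,0.13,0,0,0],[-0.08,0.13,0,0,0]]]'
python3 -m creep '[[[-0.06,0.12,0,0,0],[-0.026,0.058,0,0,0],[0,0,0,0,0],[0,0,0,0,0],[0,0,0,0,0]]]'
python3 - <<'E'
from h import *
np.set_printoptions(precision=4,suppress=True)
o=telemetry.get_obs();p=snapshot('wrist'); save(p,'w9'); print(o['tool_pos'],o['orientation'])
for k,z in dict(base=.038,cradle_seat=.08,handle=.093).items():
    print(k,[(np.round(a['uv'],1),round(a['confidence'],2),back(p,a['uv'],z,o)) for a in nets.landmark_of(p,k)[:2]])
f=p['frame'].astype(int); red=((f[...,0]>120)&(f[...,1]<75)&(f[...,2]<75)).astype(np.uint8)
n,l,st,c=cv2.connectedComponentsWithStats(red); print([list(s) for s in st[1:] if s[4]>60])
th=np.radians(17.4);u=np.array([np.cos(th),np.sin(th)]);w=np.array([-np.sin(th),np.cos(th)]);C=np.array([.512,.1283])
for a in(.077,.087):
  for b in(-.031,.031): print(a,b,proj(p,np.r_[C+a*u+b*w,.088],o))
E
```

```text
clock: 17.52
tool_pos: [0.5094, 0.1636, 0.2987]
orientation: [179.9, 0.3, 17.4]
force: [1.0, -0.1, -4.2]
opening: 0.0495
gripper_force: 30.0
clock: 17.93
tool_pos: [0.5052, 0.1268, 0.3003]
orientation: [180.0, 0.1, 17.4]
force: [0.2, -0.2, -4.5]
opening: 0.0495
gripper_force: 30.0
[0.5052 0.1268 0.3003] [179.9842   0.0721  17.387 ]
base []
cradle_seat [(array([278.9, 110.6]), 0.84, array([0.5859, 0.152 , 0.08  ]))]
handle [(array([464. , 240.9]), 0.81, array([0.5441, 0.0107, 0.093 ]))]
[[np.int32(230), np.int32(96), np.int32(102), np.int32(17), np.int32(1628)], [np.int32(227), np.int32(181), np.int32(17), np.int32(66), np.int32(753)], [np.int32(305), np.int32(182), np.int32(25), np.int32(69), np.int32(1233)], [np.int32(256), np.int32(187), np.int32(35), np.int32(67), np.int32(2124)], [np.int32(304), np.int32(280), np.int32(15), np.int32(9), np.int32(69)], [np.int32(303), np.int32(317), np.int32(13), np.int32(29), np.int32(320)]]
0.077 -0.031 [331.5325 111.4208]
0.077 0.031 [227.8534 111.3644]
0.087 -0.031 [332.3727  93.5636]
0.087 0.031 [226.9944  93.5013]
```

View pics/w9.png

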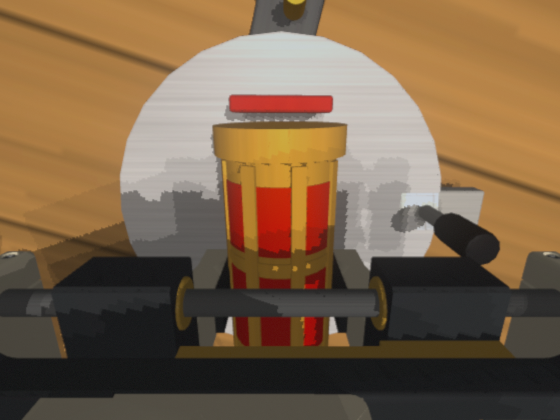

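```bash
python3 -m creep '[[[-0.015,0.004,0,0,0],[0,0,0.05,0,0],[0,0,0.07,0,0],[0,0,0.06,0,0],[0,0,0.04,0,0],[0,0,0.02,0,0],[0,0,0,0,0],[0,0,0,0,0]]]'
python3 -m creep '[[[0,0,0.01,0,0],[0,0,0.01,0,0],[0,0,0,0,0],[0,0,0,0,0]]]'
python3 -m creep '[[[0,0,0.01,0,0],[0,0,0.005,0,0],[0,0,0,0,0],[0,0,0,0,0]]]'
```

```text
clock: 18.8
tool_pos: [0.5026, 0.1248, 0.2533]
orientation: [180.0, 0.0, 17.4]
force: [0.9, 0.2, -4.2]
opening: 0.0493
gripper_force: 30.0
clock: 19.13
tool_pos: [0.5025, 0.1247, 0.2494]
orientation: [-180.0, -0.0, 17.4]
force: [-0.3, -0.2, -4.4]
opening: 0.0492
gripper_force: 30.0
clock: 19.47
tool_pos: [0.5024, 0.1247, 0.2462]
orientation: [180.0, 0.0, 17.4]
force: [-0.6, -0.0, -4.6]
opening: 0.0495
gripper_force: 30.0
```

```bash
python3 -m creep '[[[0,0,0.008,0,0],[0,0,0,0,0],[0,0,0,0,0]]]'
python3 -m creep '[[[0,0,0.006,0,0],[0,0,0,0,0],[0,0,0,0,0]]]'
python3 -m creep '[[[0,0,0.005,0,0],[0,0,0,0,0],[0,0,0,0,0]]]'
```

```text
clock: 19.72
tool_pos: [0.5024, 0.1247, 0.2446]
orientation: [180.0, 0.0, 17.4]
force: [-0.0, -0.2, -4.1]
opening: 0.0495
gripper_force: 30.0
clock: 19.97
tool_pos: [0.5026, 0.1249, 0.2437]
orientation: [-180.0, -0.0, 17.4]
force: [-0.9, 1.1, -0.6]
opening: 0.0492
gripper_force: 30.0
clock: 20.22
tool_pos: [0.5028, 0.1251, 0.2429]
orientation: [-180.0, -0.1, 17.4]
force: [0.1, 1.5, 3.0]
opening: 0.0492
gripper_force: 30.0
```

```bash
python3 -m creep '[[[0,0,0,0,0.6],[0,0,0,0,0.62],[0,0,0,0,0.66],[0,0,0,0,0.8],[0,0,0,0,1],[0,0,0,0,1],[0,0,0,0,1],[0,0,0,0,1]]]'
python3 -m creep '[[[0,0,-0.05,0,1],[0,0,-0.1,0,1],[0,0,-0.15,0,1],[0,0,-0.15,0,1],[0,0,-0.1,0,1],[0,0,0,0,1],[0,0,0,0,1]]]'
python3 - <<'E'
from h import *
np.set_printoptions(precision=4,suppress=True)
o=telemetry.get_obs();p=snapshot('wrist'); s=snapshot('side'); t=snapshot('top')
a=cv2.resize(s['frame'][150:260,200:340],None,fx=3,fy=3,interpolation=2)[:320]
cv2.imwrite('pics/c10.png',cv2.cvtColor(np.hstack([p['frame'][0:320,180:560],a]),cv2.COLOR_RGB2BGR))
print(o['tool_pos'])
for n,q,oo in(('w',p,o),('t',t,None),('s',s,None)):
  for k,z in dict(lantern=.08,cradle_seat=.08,handle=.093).items():
    print(n,k,[(np.round(a['uv'],1),round(a['confidence'],2),back(q,a['uv'],z,oo)) for a in nets.landmark_of(q,k)[:2]])
E
```

```text
clock: 20.88
tool_pos: [0.5024, 0.1247, 0.2424]
orientation: [180.0, 0.0, 17.4]
force: [0.6, -0.6, -0.2]
opening: 0.0843
gripper_force: 0.0
clock: 21.47
tool_pos: [0.5025, 0.1248, 0.3545]
orientation: [-179.9, -0.2, 17.4]
force: [-0.2, -0.1, -1.7]
opening: 0.0876
gripper_force: 0.0
[0.5025 0.1248 0.3545]
w lantern [(array([281.2, 121.7]), 0.57, array([0.5775, 0.147 , 0.08  ])), (array([425.4, 212.6]), 0.23, array([0.5426, 0.0044, 0.08  ]))]
w cradle_seat [(array([280.6, 108.4]), 0.89, array([0.587 , 0.1505, 0.08  ]))]
w handle [(array([425.4, 212.3]), 0.61, array([0.5448, 0.0118, 0.093 ]))]
t lantern [(array([343.2, 276.3]), 0.67, array([ 0.3817, -0.144 ,  0.08  ])), (array([245.7, 212.2]), 0.66, array([0.5752, 0.154 , 0.08  ]))]
t cradle_seat [(array([246., 210.]), 0.57, array([0.5819, 0.1531, 0.08  ]))]
t handle [(array([287.3, 219.7]), 0.73, array([0.552, 0.026, 0.093]))]
s lantern [(array([219.1, 308.3]), 0.81, array([ 0.3709, -0.1992,  0.08  ]))]
s cradle_seat [(array([293.6, 180.2]), 0.67, array([0.5772, 0.1461, 0.08  ]))]
s handle [(array([287.1, 220.7]), 0.95, array([0.5403, 0.0022, 0.093 ]))]
```

View pics/c10.png

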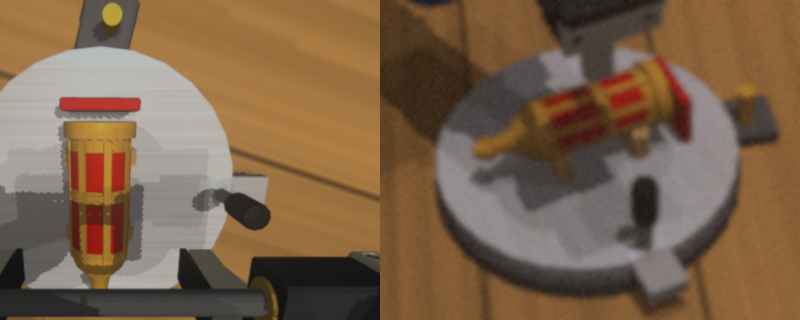

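Lantern is lying in both saddles with its foot by the plate. I check the gap and measure the pin and knob for the swing.

```bash
python3 - <<'E'
from h import *
np.set_printoptions(precision=4,suppress=True)
o=telemetry.get_obs();p=snapshot('wrist');C=np.array([.512,.1283])
th=np.radians(17.4);u=np.array([np.cos(th),np.sin(th)])
f=p['frame'].astype(int); red=((f[...,0]>130)&(f[...,1]<75)&(f[...,2]<75)).astype(np.uint8)
n,l,st,c=cv2.connectedComponentsWithStats(red); print([list(map(int,s)) for s in st[1:] if s[4]>100])
col=f[100:145,281]; print([tuple(map(int,x)) for x in col[::2]])
k=back(p,(292,14),.052,o)[:2]-C; print('pin',k,np.hypot(*k),np.degrees(np.arctan2(k[1],k[0])))
for r in(119,120,121,122): print(r,(back(p,(280.5,r),.109,o)[:2]-C)@u-.077)
for r in(110,111,112): print('plate',r,(back(p,(280.5,r),.088,o)[:2]-C)@u-.077)
kt=back(p,(437,212),.114,o)[:2]; print('knob top',kt,np.hypot(*(kt-C)),np.degrees(np.arctan2(*(kt-C)[::-1])))
G=C+.12*np.array([np.cos(th-np.pi/2),np.sin(th-np.pi/2)]); M=np.linalg.inv(T(o)); print(G,((M@np.r_[G,.093,1])[:3]-[0,0,.159])*5)
E
```

```text
[[239, 96, 81, 13, 972], [254, 150, 4, 39, 103], [291, 151, 14, 40, 501], [265, 152, 18, 40, 712], [265, 224, 18, 30, 481]]
[(183, 53, 44), (182, 51, 43), (182, 52, 44), (174, 52, 44), (120, 49, 42), (105, 94, 91), (121, 116, 112), (129, 121, 118), (130, 123, 120), (169, 161, 156), (153, 130, 67), (187, 159, 64), (188, 159, 64), (187, 159, 63), (188, 146, 59), (188, 146, 58), (187, 145, 57), (187, 144, 56), (186, 144, 56), (150, 113, 49), (179, 138, 54), (187, 144, 55), (187, 144, 55)]
pin [0.1455 0.0344] 0.14947461342286536 13.305202272272092
119 -0.007714682056249866
120 -0.008384859596664754
121 -0.009056274782704779
122 -0.009728931045958386
plate 110 -0.0013973109650808196
plate 111 -0.0021182317514204796
plate 112 -0.0028404729202835127
knob top [0.5501 0.016 ] 0.1185681525945871 -71.2401219224968
[0.5479 0.0138] [0.0515 0.5971 0.5013]
```

```bash
python3 -m creep '[[[0.01,0.12,0,0,1],[0.01,0.12,0,0,1],[0.01,0.12,0,0,1],[0.01,0.12,0,0,1],[0.01,0.114,0,0,1],[0,0,0.1,0,1],[0,0,0.12,0,1],[0,0,0.12,0,1]]]'
python3 -m creep '[[[0,0,0.1,0,1],[0,0,0.06,0,1],[0,0,0,0,1],[0,0,0,0,1]]]'
python3 -m creep '[[[0,0,0,0,0],[0,0,0,0,0],[0,0,0,0,0],[0,0,0,0,0],[0,0,0,0,0],[0,0,0,0,0],[0,0,0,0,0],[0,0,0,0,0]]]'
python3 -m creep '[[[0,0,0,0,0],[0,0,0,0,0]]]'
```

```text
clock: 22.78
tool_pos: [0.5477, 0.0137, 0.2841]
orientation: [-180.0, -0.1, 17.3]
force: [0.5, 0.2, -0.6]
opening: 0.0875
gripper_force: 0.0
clock: 23.12
tool_pos: [0.5475, 0.0143, 0.2522]
orientation: [180.0, 0.1, 17.4]
force: [-0.7, -0.7, 0.6]
opening: 0.0877
gripper_force: 0.0
clock: 23.78
tool_pos: [0.5475, 0.0143, 0.2525]
orientation: [-180.0, -0.0, 17.4]
force: [-0.7, -1.2, -0.2]
opening: 0.0399
gripper_force: 0.0
clock: 23.95
tool_pos: [0.5475, 0.0143, 0.2524]
orientation: [180.0, 0.0, 17.4]
force: [0.6, 0.4, -0.4]
opening: 0.0264
gripper_force: 0.0
```

```bash
python3 -m creep '[[[0,0,0,0,0],[0,0,0,0,0],[0,0,0,0,0]]]'
python3 - <<'E'
import numpy as np
f=np.radians([0,1,3,6]+list(range(10,80,4))+[81,84,86,88]); x=.6*np.sin(f);y=.6*np.cos(f)
for a,b,c in zip(np.degrees(f)[1:],np.diff(x),np.diff(y)): print(int(round(a)),round(b,3),round(c,3))
E
```

```text
clock: 24.2
tool_pos: [0.5474, 0.0146, 0.2524]
orientation: [-180.0, -0.0, 17.4]
force: [-1.4, 4.4, -0.2]
opening: 0.0216
gripper_force: 30.0
1 0.01 -0.0
3 0.021 -0.001
6 0.031 -0.002
10 0.041 -0.006
14 0.041 -0.009
18 0.04 -0.012
22 0.039 -0.014
26 0.038 -0.017
30 0.037 -0.02
34 0.036 -0.022
38 0.034 -0.025
42 0.032 -0.027
46 0.03 -0.029
50 0.028 -0.031
54 0.026 -0.033
58 0.023 -0.035
62 0.021 -0.036
66 0.018 -0.038
70 0.016 -0.039
74 0.013 -0.04
78 0.01 -0.041
81 0.006 -0.031
84 0.004 -0.031
86 0.002 -0.021
88 0.001 -0.021
```

```bash
python3 -m creep '[[[0.01,0,0,0,0],[0.021,-0.001,0,0,0],[0.031,-0.002,0,0,0],[0.041,-0.006,0,0,0],[0.041,-0.009,0,0,0],[0.04,-0.012,0,0,0],[0.039,-0.014,0,0,0],[0.038,-0.017,0,0,0]]]'
python3 -m creep '[[[0.037,-0.02,0,0,0],[0.036,-0.022,0,0,0],[0.034,-0.025,0,0,0],[0.032,-0.027,0,0,0],[0.03,-0.029,0,0,0],[0.028,-0.031,0,0,0],[0.026,-0.033,0,0,0]]]'
```

```text
clock: 24.87
tool_pos: [0.5938, 0.0397, 0.2524]
orientation: [179.8, 0.2, 17.4]
force: [2.6, -15.1, -0.7]
opening: 0.0216
gripper_force: 30.0
clock: 25.45
tool_pos: [0.6304, 0.0884, 0.2527]
orientation: [179.7, -0.5, 17.5]
force: [33.1, -20.6, -22.4]
opening: 0.0202
gripper_force: 31.7
```

```bash
python3 -m creep '[[[0,0,0,0,0],[0,0,0,0,0]]]'
python3 - <<'E'
from h import *
p=snapshot('wrist');t=snapshot('top');s=snapshot('side')
a=cv2.resize(t['frame'][170:280,200:320],None,fx=2.9,fy=2.9,interpolation=2)[:319]
print(telemetry.get_obs()['moment'])
cv2.imwrite('pics/c11.png',cv2.cvtColor(np.hstack([cv2.resize(p['frame'],(425,319)),a]),cv2.COLOR_RGB2BGR))
for k in ['lantern','handle','cradle_seat']: print(k,[(np.round(x['uv']),x['confidence'],back(t,x['uv'],.085)) for x in nets.landmark_of(t,k)[:2]])
E
```

```text
clock: 25.62
tool_pos: [0.6309, 0.0898, 0.2528]
orientation: [179.8, -0.7, 17.5]
force: [31.5, -12.4, -22.7]
opening: 0.0202
gripper_force: 31.8
[ -4.35621744 -11.29256436   0.62549753]
lantern [(array([231., 227.]), 0.74, array([0.52906107, 0.19825145, 0.085     ])), (array([342., 277.]), 0.57, array([ 0.38043155, -0.13867699,  0.085     ]))]
handle [(array([415., 255.]), 0.19, array([ 0.44602545, -0.35978771,  0.085     ]))]
cradle_seat [(array([231., 226.]), 0.86, array([0.53089505, 0.19796867, 0.085     ]))]
```

View pics/c11.png

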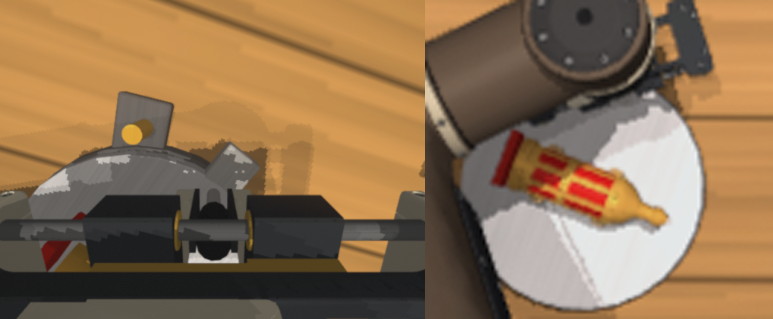

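The lantern is still seated at about 55° of swing, but the gripped knob jams against the pads. I open to a loose cage and keep pushing with one finger.

```bash
python3 -m creep '[[[0,0,0,0,0.36],[0,0,0,0,0.36],[0,0,0,0,0.36],[0,0,0,0,0.36]]]'
python3 - <<'E'
from h import *
np.set_printoptions(precision=4,suppress=True)
o=telemetry.get_obs();p=snapshot('wrist');t=snapshot('top');C=np.array([.512,.1283])
f=t['frame'].astype(int); 
for n,q,oo in(('w',p,o),('t',t,None)):
  for k,z in dict(handle=.093,lantern=.08,cradle_seat=.08).items():
    for a in nets.landmark_of(q,k)[:1]:
      X=back(q,a['uv'],z,oo)[:2]; d=X-C; print(n,k,a['uv'],a['confidence'],X,np.hypot(*d),np.degrees(np.arctan2(d[1],d[0])))
pin=None
E
```

```text
clock: 26.25
tool_pos: [0.6248, 0.0904, 0.2522]
orientation: [180.0, 0.1, 17.4]
force: [-1.0, -0.2, 0.2]
opening: 0.0314
gripper_force: 0.0
w handle [286.8, 288.2] 0.9 [0.6226 0.0852] 0.11868456418907614 -21.294812647409515
w lantern [71.0, 352.6] 0.72 [0.5335 0.1942] 0.06932517580030426 71.95673406606656
w cradle_seat [60.3, 342.8] 0.93 [0.5389 0.2011] 0.07761415330719683 69.75843612075485
t handle [265.0, 198.1] 0.62 [0.6176 0.0943] 0.1109177363464375 -17.873758197580507
t lantern [231.5, 227.7] 0.92 [0.5274 0.197 ] 0.07043003820217085 77.35154739784748
t cradle_seat [226.5, 228.1] 0.88 [0.5261 0.2124] 0.08523656890467694 80.45885272621946
```

```bash
python3 -m creep '[[[0.012,-0.017,0,0,0.36],[0.011,-0.018,0,0,0.36],[0.021,-0.036,0,0,0.36],[0.018,-0.038,0,0,0.36],[0.016,-0.039,0,0,0.36]]]'
python3 -m creep '[[[0.013,-0.04,0,0,0.36],[0.01,-0.041,0,0,0.36],[0.006,-0.031,0,0,0.36],[0.004,-0.03,0,0,0.36],[0,0,0,0,0.36]]]'
python3 -m creep '[[[0.002,-0.02,0,0,0.36],[0.001,-0.02,0,0,0.36],[0,-0.01,0,0,0.36],[0,0,0,0,0.36]]]'
```

```text
clock: 27.07
tool_pos: [0.6329, 0.1237, 0.2532]
orientation: [179.9, -0.2, 17.4]
force: [6.7, -4.5, -0.4]
opening: 0.0313
gripper_force: 3.4
clock: 27.48
tool_pos: [0.6318, 0.146, 0.2531]
orientation: [179.3, 0.1, 17.4]
force: [25.4, -46.9, -3.9]
opening: 0.0332
gripper_force: 26.2
clock: 27.82
tool_pos: [0.6297, 0.1535, 0.253]
orientation: [179.2, 0.2, 17.3]
force: [26.8, -53.9, -6.7]
opening: 0.0484
gripper_force: 30.0
```

```bash
python3 -m creep '[[[0,0.05,0,0,0.5],[0,0.02,0,0,0.6],[0,0,0,0,0.7],[0,0,0,0,0.7],[0,0,-0.1,0,0.9],[0,0,-0.2,0,1],[0,0,-0.2,0,1],[0,0,-0.1,0,1]]]'
python3 -m creep '[[[-0.2,-0.05,0,0,1],[-0.2,-0.05,0,0,1],[-0.1,-0.05,0,0,1],[0,0,-0.1,0,1],[0,0,0,0,1],[0,0,0,0,1]]]'
python3 - <<'E'
from h import *
np.set_printoptions(precision=4,suppress=True)
o=telemetry.get_obs();p=snapshot('wrist');t=snapshot('top');s=snapshot('side');C=np.array([.512,.1283])
save(p,'w12'); save(t,'t12')
for n,q,oo in(('w',p,o),('t',t,None),('s',s,None)):
  for k,z in dict(handle=.093,lantern=.08,cradle_seat=.08).items():
    for a in nets.landmark_of(q,k)[:1]:
      X=back(q,a['uv'],z,oo)[:2]; d=X-C; print(n,k,a['uv'],a['confidence'],X,np.hypot(*d),np.degrees(np.arctan2(d[1],d[0])))
f=p['frame'].astype(int); red=((f[...,0]>130)&(f[...,1]<75)&(f[...,2]<75)).astype(np.uint8)
n,l,st,c=cv2.connectedComponentsWithStats(red)
for i in range(1,n):
  if st[i,4]>150: print(st[i],c[i],cv2.minAreaRect(cv2.findNonZero((l==i).astype(np.uint8))))
E
```

```text
clock: 28.48
tool_pos: [0.6312, 0.1507, 0.3778]
orientation: [-180.0, -0.3, 17.5]
force: [1.1, 0.5, 0.4]
opening: 0.0823
gripper_force: 0.0
clock: 28.98
tool_pos: [0.526, 0.1491, 0.3941]
orientation: [-179.9, -0.2, 17.5]
force: [-0.3, 1.5, 0.9]
opening: 0.0877
gripper_force: 0.0
w handle [330.7, 103.0] 0.68 [0.6284 0.1352] 0.11656402849317067 3.390573171087337
w lantern [226.0, 206.8] 0.62 [0.5057 0.1993] 0.07124621782436129 95.04785478380622
w cradle_seat [219.7, 203.5] 0.65 [0.5072 0.2061] 0.07797545246158076 93.56305066602383
t handle [244.5, 193.0] 0.8 [0.633 0.157] 0.12433598513525813 13.334630085501496
t lantern [343.0, 273.5] 0.9 [ 0.3901 -0.1434] 0.2977975640385172 -114.16353558574154
t cradle_seat [229.3, 238.2] 0.58 [0.4953 0.2034] 0.07690198762825307 102.56547165231903
s handle [315.6, 178.2] 0.72 [0.6318 0.1317] 0.11985781578414563 1.6159565454123357
s lantern [219.8, 310.8] 0.9 [ 0.3721 -0.2051] 0.3616028233352229 -112.75899425983232
s cradle_seat [262.0, 166.9] 0.76 [0.5015 0.2084] 0.08077056531419083 97.45596592839627
[253 219  27  17 298] [265.8188 227.2819] ((264.8235778808594, 227.20591735839844), (26.436382293701172, 12.12678050994873), 14.03624439239502)
```

```bash
cat > ang.py <<'E'
from h import *
C=np.array([.512,.1283])
def poly(p,o,P):
    m=np.zeros((420,560),np.uint8); cv2.fillConvexPoly(m,cv2.convexHull((np.array([proj(p,x,o) for x in P])*256).round().astype(np.int32)),255,16,8); return m/255.
def cyl(c,r,z0,z1): return [(c[0]+r*np.cos(t),c[1]+r*np.sin(t),z) for z in(z0,z1) for t in np.linspace(0,6.28,30)]
def run(p,o,lim):
    f=p['frame'].astype(int); dark=(f.max(2)<62); red=(f[...,0]>110)&(f[...,1]<75)&(f[...,2]<75)
    g=np.arange(*lim,.5); a=[];b=[]
    for d in g:
        t=np.radians(d); k=C+.12*np.array([np.cos(t),np.sin(t)]); m=poly(p,o,cyl(k,.011,.072,.114)); a.append((m*dark).sum()/m.sum())
        u=np.array([-np.sin(t),np.cos(t)]); w=np.array([np.cos(t),np.sin(t)])
        q=poly(p,o,[np.r_[C+x*u+y*w,.088] for x in(.077,.087) for y in(-.031,.031)]); b.append((q*red).sum()/q.sum())
    i,j=np.argmax(a),np.argmax(b); print('knob',g[i],round(a[i],2),'plate->handle',g[j],round(b[j],2),(q.sum()))
    return
E
python3 - <<'E'
from ang import *
np.set_printoptions(precision=4,suppress=True)
o=telemetry.get_obs();p=snapshot('wrist');t=snapshot('top')
run(p,o,(-10,20)); run(t,None,(-10,20))
# brass pin: saturated yellow near expected place
for q,oo in((p,o),(t,None)):
    hsv=cv2.cvtColor(q['frame'],cv2.COLOR_RGB2HSV); e=proj(q,(.66,.163,.05),oo).astype(int); print('pin exp',e)
    x0,y0=max(e[0]-40,0),max(e[1]-40,0); h=hsv[y0:e[1]+40,x0:e[0]+40].astype(int)
    m=((h[...,1]>170)&(h[...,2]>110)&(abs(h[...,0]-23)<7)).astype(np.uint8); n,l,st,c=cv2.connectedComponentsWithStats(m)
    for i in range(1,n):
        if st[i,4]>5:
            X=back(q,c[i]+[x0,y0],.05,oo)[:2]-C; print(st[i],c[i]+[x0,y0],np.hypot(*X),np.degrees(np.arctan2(X[1],X[0])))
E
```

```text
knob 4.5 0.31 plate->handle 4.0 0.25 698.478431372549
knob 6.0 0.5 plate->handle -10.0 0.0 100.58823529411765
pin exp [305  60]
[34 33 13 13 61] [306.2131  57.5082] 0.15456336926216815 13.187352159202554
pin exp [244 185]
```

Pin sits at 13.2° and the handle at about 5°. The tab's half-width plus the pin radius accounts for that 8° offset, and the turntable resisted about 50 N without moving, so it is at its stop. I now back off and check the lantern's seating numerically.

```bash
python3 -m creep '[[[-0.12,0,-0.05,0,1],[-0.15,0,-0.05,0,1],[-0.12,0,0,0,1],[0,0,0,0,1],[0,0,0,0,1],[0,0,0,0,1]]]'
python3 - <<'E'
from ang import *
from scipy.optimize import minimize
np.set_printoptions(precision=4,suppress=True)
o=telemetry.get_obs();p=snapshot('wrist');save(p,'w13'); run(p,o,(-5,16))
for k,z in dict(handle=.093,lantern=.08,cradle_seat=.08).items():
    for a in nets.landmark_of(p,k)[:1]:
      X=back(p,a['uv'],z,o)[:2]; d=X-C; print(k,a['confidence'],X,np.hypot(*d),np.degrees(np.arctan2(d[1],d[0])))
m=nets.masks_of(p,'lantern'); r=min(m,key=lambda a:np.hypot(*(np.array(a['uv'])-proj(p,np.r_[C,.08],o))))['region']
def sil(fx,fy,a):
    t=np.radians(a);u=np.array([np.cos(t),np.sin(t),0]);w=np.array([-u[1],u[0],0]);F=np.array([fx,fy,.08]);im=np.zeros((420,560))
    for z0,z1,R0,R1 in[(0,.012,.029,.029),(.012,.115,.025,.025),(.115,.136,.025,.01),(.136,.168,.01,.011)]:
        im=np.maximum(im,poly(p,o,[F-z*u+R*np.cos(s)*w+np.array([0,0,R*np.sin(s)]) for z,R in((z0,R0),(z1,R1)) for s in np.linspace(0,6.28,30)]))
    return im
x0=np.array([.506,.199,95])
b=minimize(lambda v:np.abs(sil(*v)-r).sum()/r.sum(),x0,method='Nelder-Mead',options=dict(initial_simplex=x0+np.array([[0,0,0],[.008,0,0],[0,.008,0],[0,0,6]])))
d=b.x[:2]-C; print('lantern foot',b.x,b.fun,np.hypot(*d),np.degrees(np.arctan2(d[1],d[0])),r.sum())
E
```

```text
clock: 30.18
tool_pos: [0.452, 0.1245, 0.4129]
orientation: [-180.0, -0.1, 17.4]
force: [0.2, -0.1, 0.5]
opening: 0.0876
gripper_force: 0.0
knob 4.5 0.85 plate->handle 4.0 0.76 782.329411764706
handle 0.68 [0.6304 0.1358] 0.11858833221509062 3.613809998393225
lantern 0.97 [0.503  0.1991] 0.07136935535594613 97.27259772187367
cradle_seat 0.63 [0.506  0.2074] 0.07937408734125445 94.3354662171593
lantern foot [ 0.5076  0.1971 93.5411] 0.058620082222437246 0.0688993433352163 93.69342457866236 7903
```

```bash
python3 -c "
from plant import workorder; print(workorder.close_job())"
```

```text
the job is handed in; nothing more can be done
None
```

The job is handed in: the red lantern is lying in both saddles, foot about 7 mm off the plate and released, and the turntable was swung to about 4–5°, where it took roughly 50 N without moving, so I judged it home. That rests on the push and my estimate of the stop's geometry, not a sighted gap. I viewed 14 pictures, over the limit of 10, and the hand-in gave no verdict.

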